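# Check in a glass cell: gauge its width, then hold it in the light path

### The job

Check in the new glass cell that stands in the blue slide gauge: slide the gauge's jaw gently shut on its frosted sides until the cell pushes the sprung anvil back a few millimetres, wait a moment, then slide the jaw back well clear. Pick the cell up with the fingers on its frosted sides only, never on the clear windows, and hold it upright and still in mid-air in the light path between the lamp and the detector, centred on the lenses, with the light going squarely in through one clear window and out through the other, touching neither the light bench nor anything else. Finish while still holding it there, and leave the bottle, the tape roll and the red panel where they are.

Things in the scene. Friction and masses are not known exactly. Their poses are not given: they have to be found in the camera images.
- gauge: blue slide gauge fixed to the bench; base plate 60 x 240 mm, 12 mm thick. Origin: centre of the plate's underside. Its y axis is the slide line, z up. The sprung anvil is at the -y end (fixed dark housing, 44 x 32 mm, its top 36 mm above the bench, y -103 to -71 mm), the moving jaw at the +y end; the cell stands on the plate between them.
- jaw (a joint): position of the sliding jaw (m): 0 = fully open, grows to 0.070 as the jaw slides towards the anvil (gauge -y). The slide rubs with about 1.5 N and stays where it is left. With the cell resting against the anvil at rest the jaw meets the cell at 0.056; further closing pushes the anvil back by the same amount. 0.036 or less is well clear (20 mm off the cell's place).
- jaw_grip (a point): point to grip on the jaw: 45 mm above the bench, in the middle of a black upright block 24 mm (gauge x) x 16 mm (gauge y), from 27 to 60 mm above the bench, standing on the aluminium jaw slide (44 x 60 mm, top 27 mm above the bench). It lies 55 mm from the jaw's measuring face, on the +y side. Axes as the gauge.
- jaw_face: steel measuring face of the moving jaw: plate 30 mm wide (gauge x), 10 mm thick, from 13 to 27 mm above the bench, so it meets only the lower 15 mm of the cell. The origin lies, with the jaw fully open, at the gauge's origin and moves with the jaw; the measuring face is at its y = +35 mm.
- anvil (a joint): how far the sprung anvil is pushed back (m): 0 at rest, to 0.012 at its stop. Force about 1.4 N to start it, plus 0.7 N per mm. 2 to 8 mm is a good reading; beyond 10 mm is pressed too hard.
- anvil_face: steel face plate of the sprung anvil, 30 mm wide, 8 mm thick, from 13 to 27 mm above the bench. Its origin lies, at rest, at the gauge's origin and moves back with the anvil; the measuring face is at its y = -45 mm.
- cell: loose glass cell, 24 x 24 x 48 mm, 70 g, and a black stopper (16 x 16 x 8 mm) on top. Origin: centre of its underside, z up. Frosted white sides: +y and -y faces, facing the jaws; clear bluish windows: +x and -x faces. Starts standing on the gauge plate (underside 12 mm above the bench), 3 to 10 mm from the anvil. Fingertips more than 16 mm above its underside clear the jaw faces. Grip 3 to 20 N.
- cell_windows: the two clear windows of the cell (its +x and -x faces, between the frosted sides); same origin and axes as the cell. Fingers must not touch them.
- cell_mid (a point): centre of the cell, 24 mm above its underside; axes as the cell: x runs through the windows, y through the frosted sides.
- photometer: open light bench fixed to the work surface; grey plate 230 x 70 mm, 10 mm thick, with a black lamp head (glowing round lens) and a white detector head (dark round lens), each 55 x 56 mm and 76 mm high, facing each other over an open gap of 110 mm. Origin: centre of the plate's underside; its x axis is the light path, lamp at -x.
- beam_mid (a point): middle of the light path, halfway between the lenses, 52 mm above the bench; its x axis runs along the light, z up. The centre of the cell belongs here.
- amber_bottle: bystander: amber bottle, 52 mm diameter, 110 mm tall; origin at the centre of its underside
- tape_roll: bystander: beige roll of masking tape lying flat, 90 mm diameter, 24 mm high; origin at the centre of its underside
- red_panel: bystander: red coated steel panel lying flat, 75 x 110 x 4 mm; origin at the centre of its underside

How it is judged:
On the way, in this order (a step that is already met when the one before it is completed fails the run):
1. the cell is gauged: the jaw bears on it with over 1 N and the sprung anvil is pushed back more than 1 mm (contact force between each of jaw_face, anvil_face and cell above 1 N and value of joint anvil above 0.001 m), for 0.3 s.
2. the jaw is slid back well clear (20 mm or more off the cell's place) (value of joint jaw below 0.036 m and contact force between jaw_face and cell below 0.05 N), for 0.2 s.
3. the cell is held by the fingers, lifted clear of the gauge (contact force between the fingers and cell above 1 N and contact force between cell and gauge below 0.05 N and contact force between cell and photometer below 0.05 N and height (world z) of cell_mid above 0.05 m), for 0.2 s.
At the end, for the whole second after the job is handed in: held by the fingers at rest, cell centre within 20 mm of mid-path along the light, 6 mm sideways, 8 mm in height; windows square to the light and upright within 0.15 rad; touching nothing else, no finger on a window; jaw at 0.036 or less; bystanders within 20 mm of their starts (contact force between the fingers and cell above 1 N and contact force between cell and gauge below 0.05 N and contact force between cell and photometer below 0.05 N and x of cell_mid in the frame of beam_mid between -0.02 and 0.02 m and y of cell_mid in the frame of beam_mid between -0.006 and 0.006 m and z of cell_mid in the frame of beam_mid between -0.008 and 0.008 m and angle between the x axis of cell and the x axis of beam_mid, either way round below 0.15 rad and angle between cell's own z axis and vertical below 0.15 rad and linear speed of cell below 0.02 m/s and angular speed of cell below 0.2 rad/s and contact force between the fingers and cell_windows below 0.3 N and value of joint jaw below 0.036 m and contact force between cell and amber_bottle below 0.05 N and contact force between cell and tape_roll below 0.05 N and contact force between cell and red_panel below 0.05 N and distance of each of amber_bottle, tape_roll, red_panel from where it was at the start of the episode below 0.02 m); the arm keeps its last pose, push and grip.
It fails at once if a finger presses on a clear window (0.3 N) (contact force between the fingers and cell_windows above 0.3 N).
It fails at once if the anvil is driven back more than 10 mm (pressed too hard) (value of joint anvil above 0.01 m).
It fails at once if the cell is tipped over (0.6 rad) (angle between cell's own z axis and vertical above 0.6 rad).
It fails at once if the cell is knocked against the light bench (3 N) (contact force between cell and photometer above 3 N).
It fails at once if a bystander is moved more than 20 mm (distance of any of amber_bottle, tape_roll, red_panel from where it was at the start of the episode above 0.02 m).
It also fails if it takes over 58 s, if anything falls off the work surface, if the arm or the gripper's body presses on something with over 40 N, if the wrist force passes 120 N, or if a joint passes its speed limit or range.

### The arm

A 6-joint arm with a two-finger parallel gripper is mounted at the origin on the work surface. World frame = base frame: x ahead of the robot, y to its left, z up, the work surface at z = 0. Lengths are in m, angles in rad, forces in N, time in s.
With the tool pointing down it reaches from about 0.15 to 0.775 m from the base axis. Payload 6.1 kg.
Tool frame: the origin (TCP) lies at the very end of the fingers, on their centre line; the grasp point (between the pads) lies 19 mm behind it (ctrl.grip_depth is the distance from the TCP to the grasp point, in m); z points along the fingers, y is the line along which they close (so a half turn about z gives the same grasp; the last joint's range is limited). The gripper opens to 85 mm and grips with 20 to 120 N. Pads are 22 mm wide; open, the fingers measure 114 mm over their backs; the gripper's body (76 mm by 85 mm) begins 54 mm behind the grasp point. The pads swing forward as they close: fully open they stand 13 mm farther back than shut.
Start: joints at [1.255, 0.126, -0.04, 1.405, 0, 1.571], TCP at [0.163, 0.499, 0.231] pointing down, gripper open.
Joint ranges: [-2.72, 2.72], [-0.95, 1.95], [-1.27, 1.35], [-1.78, 2.02], [-1.46, 1.47], [-3.14, 3.14]. Speed limits (rad/s): [2.39, 2.39, 3.01, 3.14, 3.14, 3.14].

### API

Orientations are given as [roll, pitch, yaw] about the fixed x, y, z axes, in that order (R = Rz(yaw) Ry(pitch) Rx(roll)).
In Python, from bench import ctrl gives the robot as it stands.
- The arm moves only by the tool drive_effector, called after ">>>" by a JSON object that holds its "api" and its "payload". Schema: {"type":"object","properties":{"motion":{"type":"array","items":{"type":"array","items":{"type":"number"},"minItems":7,"maxItems":7},"minItems":1,"maxItems":8},"force":{"type":"number"},"only":{"type":"string"},"quiet":{"type":"boolean"},"lines":{"type":"string"}},"required":["motion"],"additionalProperties":false}. motion is a list of rows, 1 to 8 of them, each of 7 numbers: a rotation vector rx, ry, rz in a scale on which 1.0 is 2 pi rad, then dx, dy, dz in shares of the most that a row can go, 1 being 50 mm, then the finger opening in m; each row shifts and turns the commanded pose from where the row before left it, along the tool's axes as they then stand; what a row does not reach is not made up. A row lasts 1/10 s, in which the tool goes at most 0.05 m and 0.15 rad, less where a joint would pass 70% of its speed; a pose out of reach is approached as far as the arm can. The fingers move at their own pace and stop on an object; force is the grip in N (left out, the last holds). Time passes only in rows, so rows that do not move let the fingers close. The tool returns the time, the measured TCP pose, the force, the opening and the grip force at its end. only (a regular expression) keeps the lines of the reply that match it, lines (a string "A,B") keeps lines A to B, and quiet returns only ok. Shift and turn numbers lie between -1 and 1, and a call with a number outside is refused. Input that does not fit is refused with a message, and nothing moves.
- ctrl.read_state(): the state, without advancing time (a new reading comes with each control period).
- ctrl.read_camera(name): name is "side" or "top" or "wrist"; returns the picture (480x640x3 uint8, red, green, blue); there is no depth.
- ctrl.camera_params(name): a dict with "fov_y" (degrees; the focal length in pixels is half the picture's height over the tangent of half this angle, whatever the lens; pixels are square), "cx", "cy" (the principal point, pixels), "camera_from_world" (4x4, takes a point from world to camera coordinates). Camera axes: x right, y down, z forward; pixel columns grow to the right and rows downward; lengths in m; the calibration is good to about 2 mm. The wrist camera is an equidistant fisheye: a pixel r from the principal point sees the ray r / f radians off the axis. A picture is of the moment at which its call begins: read the wrist's pose just before it. camera_params takes no time and is no camera call; for the wrist camera it gives the pose at the moment of the call.
- ctrl.hand_in(): hands the job in; it is judged then, once.
The state is a dict: "clock": time; "joint_positions": joint angles; "qvel": joint speeds; "joint_torque": joint torques, N m; "tcp_pos": TCP position; "tcp_rot": TCP orientation; "wrist_force": force on the tool from outside, world axes, zero at the start; "wrist_torque": the same for the moment, N m; "finger_gap": finger opening in m; "grasp_force": force on a finger pad.
Only numpy, scipy, OpenCV 4.12 (cv2) and the standard library are available. Lean on these libraries where they do the work, as an engineer would, in place of code of your own. Each camera call takes 0.05 s, during which the arm holds its last target. There are 200 camera calls.

## Working session

There is one attempt and no reset: what is moved stays moved. The work goes in short steps, Python scripts to look and compute and a tool call to move; the robot and the scene stay as the last step left them, time stands still between calls to the robot, and variables do not carry over. Pictures are saved under pics/ and viewed, at most 12 in all, crops included, and the job is handed in when it is done.

```bash
mkdir -p pics; ls; python3 - <<'E'
from bench import ctrl
import cv2
s=ctrl.read_state();print(s)
for n in("top","side"):
    p=ctrl.camera_params(n);print(n,p)
    cv2.imwrite(f"pics/{n}0.png",ctrl.read_camera(n)[:,:,::-1])
E
```

```text
pics
{'clock': 0.0, 'joint_positions': array([ 1.25499584e+00,  1.26401677e-01, -4.06175684e-02,  1.40541000e+00,
        1.63745520e-05,  1.57079024e+00]), 'qvel': array([ 0.00086062,  0.00038255,  0.00024348, -0.00107896, -0.00017764,
        0.00158213]), 'joint_torque': array([-3.58792850e-04, -4.35915434e+01,  3.52923560e+01,  1.74995296e-02,
       -1.04200706e-04, -3.00102620e-06]), 'tcp_pos': array([0.16291971, 0.49864484, 0.23051273]), 'tcp_rot': array([-3.13995974e+00, -1.63844677e-05,  2.82579822e+00]), 'wrist_force': array([0.29310624, 0.81894833, 0.46439226]), 'wrist_torque': array([-0.02634164, -0.0037771 , -0.05282044]), 'grasp_force': 0.0, 'finger_gap': 0.08534924671838212}
top {'fov_y': 42.03566383751066, 'cx': 322.22097791807636, 'cy': 234.49668493856126, 'camera_from_world': array([[-1.53483006e-02, -9.99876272e-01, -3.44531864e-03,
         3.90458974e-02],
       [-9.78588970e-01,  1.57286803e-02, -2.05222407e-01,
         6.41858396e-01],
       [ 2.05251206e-01,  2.21735619e-04, -9.78709300e-01,
         1.11255136e+00],
       [ 0.00000000e+00,  0.00000000e+00,  0.00000000e+00,
         1.00000000e+00]])}
side {'fov_y': 45.88794666266004, 'cx': 318.8565928549502, 'cy': 244.2437089830836, 'camera_from_world': array([[-0.81263085, -0.58274959, -0.00583237,  0.51541613],
       [-0.41408356,  0.58441429, -0.69785008,  0.28954555],
       [ 0.41008037, -0.56467942, -0.71622011,  0.69271368],
       [ 0.        ,  0.        ,  0.        ,  1.        ]])}
```

View pics/top0.png

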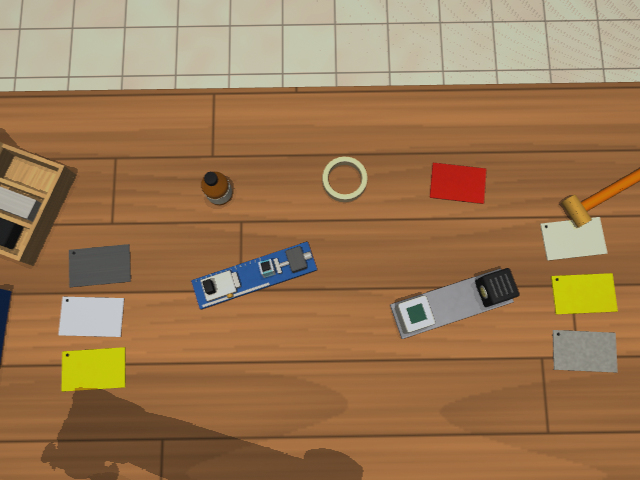

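View pics/side0.png

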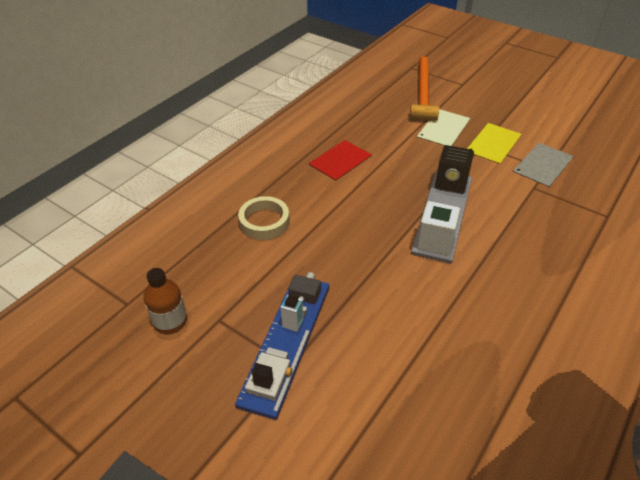

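The top picture shows the gauge at about (255,275), with its jaw at the left and anvil at the right. The light bench is at about (455,302), with the lamp on the right. The bottle is at (217,188), the tape at (345,178) and the red panel at (458,183). The side picture agrees. I'll enlarge both.

```bash
python3 - <<'E'
import cv2,numpy as np
t=cv2.imread("pics/top0.png");s=cv2.imread("pics/side0.png")
def crop(im,x,y,w,h,k):
    c=cv2.resize(im[y:y+h,x:x+w],None,fx=k,fy=k,interpolation=cv2.INTER_CUBIC)
    for i in range(0,w,20):
        cv2.line(c,(i*k,0),(i*k,6),(0,255,255),1);cv2.putText(c,str(x+i),(i*k,16),0,.35,(0,255,255),1)
    for j in range(0,h,20):
        cv2.line(c,(0,j*k),(6,j*k),(0,255,255),1);cv2.putText(c,str(y+j),(8,j*k+4),0,.35,(0,255,255),1)
    return c
cv2.imwrite("pics/a.png",np.vstack([crop(t,180,235,150,75,5)[:, :],]))
a=crop(t,380,260,150,80,5);cv2.imwrite("pics/b.png",a)
cv2.imwrite("pics/c.png",np.hstack([crop(s,230,268,110,150,4)[:600],crop(s,400,140,85,125,4)[:, :].copy() if 0 else cv2.copyMakeBorder(crop(s,400,140,85,125,4),0,100,0,0,cv2.BORDER_CONSTANT)]))
E
```

```text
(no output)
```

View pics/a.png

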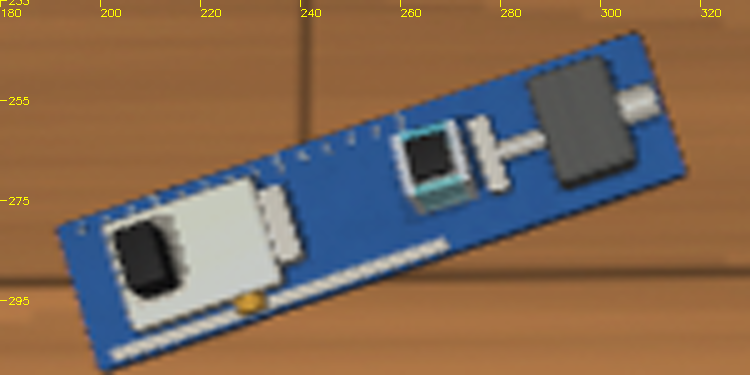

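View pics/b.png

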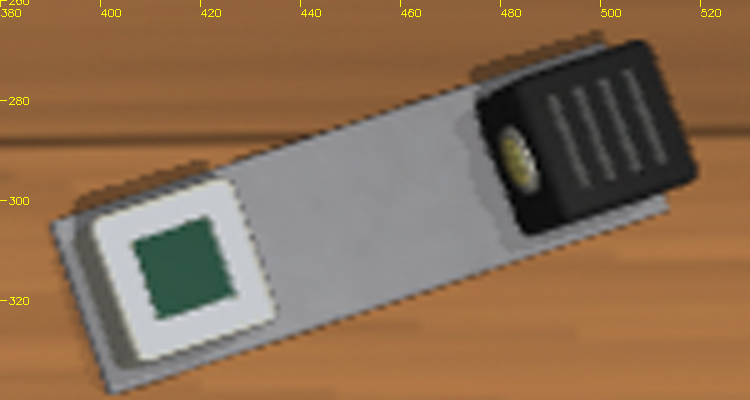

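View pics/c.png

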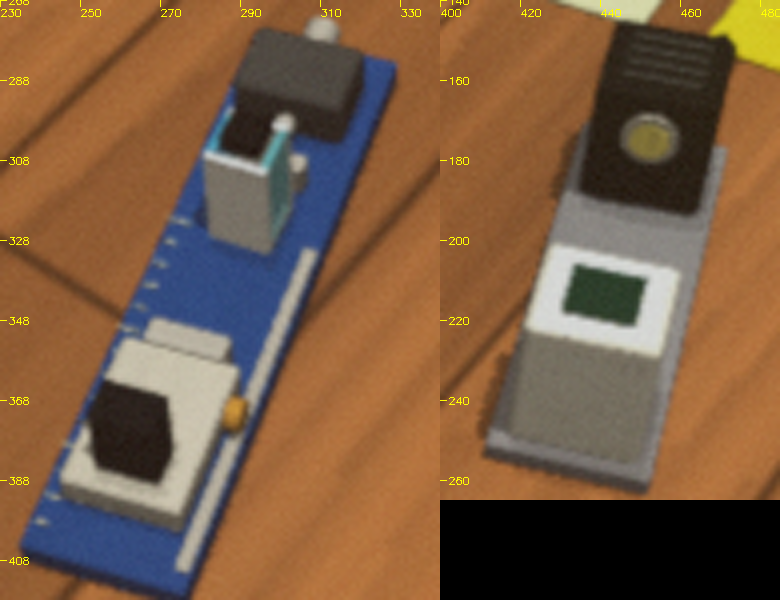

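Gauge corners, light bench corners and detector top, and the cell's top outline are all readable in these crops. Next I fit the poses with both cameras.

```bash
cat > h.py <<'E'
import numpy as np
from scipy.optimize import least_squares
from bench import ctrl
def proj(n,P):
    p=ctrl.camera_params(n);f=240/np.tan(np.radians(p["fov_y"]/2))
    q=np.asarray(P)@p["camera_from_world"][:3,:3].T+p["camera_from_world"][:3,3]
    return np.c_[p["cx"]+f*q[:,0]/q[:,2],p["cy"]+f*q[:,1]/q[:,2]]
def place(v,L):
    c,s=np.cos(v[2]),np.sin(v[2]);L=np.asarray(L,float)/1000
    return np.c_[v[0]+c*L[:,0]-s*L[:,1],v[1]+s*L[:,0]+c*L[:,1],L[:,2]]
def fit(name,obs,v0):
    r=lambda v:np.concatenate([(proj(n,place(v,[o[:3] for o in O]))-[o[3:] for o in O]).ravel() for n,O in obs.items()])
    s=least_squares(r,v0,loss="soft_l1");print(name,s.x.round(4),"\n",r(s.x).round(1).reshape(-1,2).tolist());return s.x
E
python3 - <<'E'
from h import *
g=fit("gauge",{"top":[(30,120,12,191.4,281),(-30,120,12,200.6,309),(30,-120,12,308,241.6),(-30,-120,12,317.2,270)],
 "side":[(30,120,12,235.5,405),(-30,120,12,277.5,413.8),(-30,-120,12,329,284)]},[.45,.1,.3])
p=fit("photo",{"top":[(115,-35,10,390.4,304.8),(115,35,10,402.4,338.4),(-115,35,10,513.6,302.4),(110,-28,76,399,304.4),(55,-28,76,426,296),(55,28,76,435,323.6),(110,28,76,408,332)],
 "side":[(115,-35,10,411.75,251.2),(115,35,10,452,259),(-115,35,10,471,177)]},[.45,-.2,1.8])
c=fit("cell",{"top":[(12,12,60,258.6,262.4),(12,-12,60,271,259),(-12,-12,60,274,270.6),(-12,12,60,261,274)],
 "side":[(12,12,60,281.2,306),(-12,12,60,297,310.5),(-12,-12,60,303,297.5)]},[.45,.1,.3])
def loc(v,w):
    d=np.array(w[:2])-v[:2];c,s=np.cos(v[2]),np.sin(v[2]);return [c*d[0]+s*d[1],-s*d[0]+c*d[1]]
print("cell in gauge",loc(g,c))
for y in(90,):print(proj("top",place(g,[(12,y+8,60),(12,y-8,60),(-12,y-8,60),(-12,y+8,60)])),place(g,[(0,y,45)]))
E
```

```text
gauge [0.5753 0.1622 0.3173] 
 [[-0.2, -0.5], [-0.5, 0.7], [-0.2, -0.6], [0.5, -0.5], [-0.2, -0.4], [0.1, 3.2], [1.2, -0.8]]
photo [ 0.515  -0.2202  1.8717] 
 [[-0.4, -0.5], [-0.3, 0.7], [0.6, -0.8], [-1.5, -0.8], [-0.2, -1.8], [1.4, -0.1], [-0.1, 1.0], [-0.3, -0.3], [1.2, 1.4], [1.3, -0.4]]
cell [0.5847 0.1342 0.2694] 
 [[0.3, -0.5], [0.2, -0.7], [0.6, -0.2], [1.2, 0.0], [0.0, 0.7], [-0.1, 0.8], [0.0, 1.3]]
cell in gauge [np.float64(0.00021397963574763812), np.float64(-0.029547096416863875)]
[[199.91546423 282.32809517]
 [208.10266192 279.54829564]
 [211.84820096 291.63678417]
 [203.63134262 294.43838296]] [[0.54718021 0.2476923  0.045     ]]
```

The fit is good: the gauge is at (0.575, 0.162) with yaw 0.317, the light bench at (0.515, -0.220) with yaw 1.872, and the cell at y = -29.5 mm in the gauge. The black block reads about 5 mm past fully open. I'll turn so the fingers close along the slide line, then go above the jaw grip.

Units first: shifts go in shares of 50 mm and turns go in shares of 2 pi rad. So -0.026 m is -0.52, -0.0205 m is -0.41, -0.1266 rad is -0.0201.

>>> {"api": "drive_effector", "payload": {"motion": [[0, 0, -0.0201, 0, 0, 0, 0.085], [0, 0, -0.0201, 0, 0, 0, 0.085], [0, 0, -0.0201, 0, 0, 0, 0.085], [0, 0, -0.0201, 0, 0, 0, 0.085], [0, 0, -0.0201, 0, 0, 0, 0.085], [0, 0, 0, -0.41, -0.52, 0, 0.085], [0, 0, 0, -0.41, -0.52, 0, 0.085], [0, 0, 0, -0.41, -0.52, 0, 0.085]], "force": 20}}

```text
clock: 0.9
tcp_pos: [0.2463, 0.4433, 0.2308]
tcp_rot: [-3.141, -0.001, -2.823]
wrist_force: [0.2, 0.5, 0.3]
finger_gap: 0.085
grasp_force: 0.0
```

>>> {"api": "drive_effector", "payload": {"motion": [[0, 0, 0, -0.41, -0.52, 0, 0.085], [0, 0, 0, -0.41, -0.52, 0, 0.085], [0, 0, 0, -0.41, -0.52, 0, 0.085], [0, 0, 0, -0.41, -0.52, 0, 0.085], [0, 0, 0, -0.41, -0.52, 0, 0.085], [0, 0, 0, -0.41, -0.52, 0, 0.085], [0, 0, 0, -0.41, -0.52, 0, 0.085], [0, 0, 0, -0.41, -0.52, 0, 0.085]]}}

```text
clock: 1.7
tcp_pos: [0.4674, 0.2966, 0.2309]
tcp_rot: [-3.141, -0.001, -2.824]
wrist_force: [0.1, 0.4, -0.5]
finger_gap: 0.0851
grasp_force: 0.0
```

>>> {"api": "drive_effector", "payload": {"motion": [[0, 0, 0, -0.41, -0.52, 0, 0.085], [0, 0, 0, -0.41, -0.52, 0, 0.085], [0, 0, 0, -0.41, -0.52, 0, 0.085], [0, 0, 0, 0, 0, 0, 0.085], [0, 0, 0, 0, 0, 0, 0.085], [0, 0, 0, 0, 0, 0, 0.085]]}}

```text
clock: 2.3
tcp_pos: [0.5486, 0.243, 0.2311]
tcp_rot: [3.141, -0.001, -2.824]
wrist_force: [0.5, -0.3, 0.1]
finger_gap: 0.085
grasp_force: 0.0
```

```bash
cat >> h.py <<'E'
def wproj(P):
    p=ctrl.camera_params("wrist");f=240/np.tan(np.radians(p["fov_y"]/2))
    q=np.asarray(P)@p["camera_from_world"][:3,:3].T+p["camera_from_world"][:3,3]
    h=np.hypot(q[:,0],q[:,1]);r=f*np.arctan2(h,q[:,2])/h
    return np.c_[p["cx"]+r*q[:,0],p["cy"]+r*q[:,1]]
def goto(t,yd):
    "delta in tool axes to world point t, and rz to turn tool y to world direction yd"
    s=ctrl.read_state();from_=s["tcp_pos"];from scipy.spatial.transform import Rotation as R
    M=R.from_euler("xyz",s["tcp_rot"]).as_matrix()
    print("tool delta",(M.T@(np.array(t)-from_)).round(4),"rz",round((np.arctan2(M[1,1],M[0,1])-yd+np.pi/2)%np.pi-np.pi/2,4),"tilt z",M[:,2].round(3))
G=np.array([.5753,.1622,.3173])
E
python3 - <<'E'
from h import *
import cv2
goto([.5487,.243,.2],1.888)
L=[(12,93,60),(12,77,60),(-12,77,60),(-12,93,60),(30,120,12),(-30,120,12),(30,-120,12),(-30,-120,12),(15,30,27),(-15,30,27),(0,-30,68)]
w=wproj(place(G,L));print(w.round(1).tolist())
im=ctrl.read_camera("wrist")[:,:,::-1].copy();cv2.imwrite("pics/w1.png",im)
for q in w:cv2.circle(im,tuple(int(a) for a in q.round()),2,(255,0,255),-1)
cv2.imwrite("pics/w1m.png",im)
E
```

```text
tool delta [-0.0001 -0.0001  0.0311] rz 0.0005 tilt z [-0.001 -0.    -1.   ]
[[330.2, 234.5], [311.9, 234.5], [311.8, 207.6], [330.4, 207.6], [355.4, 239.6], [356.7, 180.7], [135.6, 240.0], [129.9, 186.2], [264.4, 228.9], [263.3, 198.4], [190.8, 224.1]]
```

View pics/w1m.png

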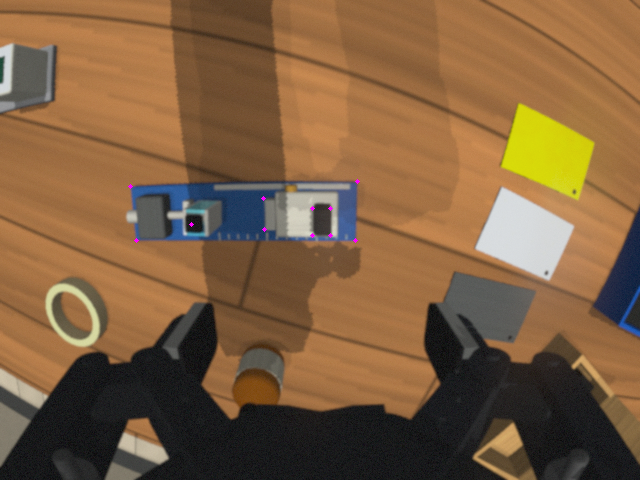

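The wrist picture shows the projected gauge corners and the jaw block (about 321,221) landing on the model points, so the fit holds. I'll descend and grip the block.

Converted, 0.035 m is 0.7, 0.03 m is 0.6.

>>> {"api": "drive_effector", "payload": {"motion": [[0, 0, 0, 0, 0, 0.7, 0.085], [0, 0, 0, 0, 0, 0.7, 0.085], [0, 0, 0, 0, 0, 0.7, 0.085], [0, 0, 0, 0, 0, 0.7, 0.085], [0, 0, 0, 0, 0, 0.6, 0.085], [0, 0, 0, 0, 0, 0.52, 0.085], [0, 0, 0, 0, 0, 0, 0.085], [0, 0, 0, 0, 0, 0, 0.085]]}}

```text
clock: 3.15
tcp_pos: [0.5486, 0.2433, 0.0359]
tcp_rot: [3.142, -0.0, -2.823]
wrist_force: [0.5, 0.6, 1.0]
finger_gap: 0.0849
grasp_force: 0.0
```

>>> {"api": "drive_effector", "payload": {"motion": [[0, 0, 0, 0, 0, 0, 0.0], [0, 0, 0, 0, 0, 0, 0.0], [0, 0, 0, 0, 0, 0, 0], [0, 0, 0, 0, 0, 0, 0], [0, 0, 0, 0, 0, 0, 0], [0, 0, 0, 0, 0, 0, 0], [0, 0, 0, 0, 0, 0, 0], [0, 0, 0, 0, 0, 0, 0]], "force": 30}}

```text
clock: 3.95
tcp_pos: [0.5495, 0.2429, 0.0359]
tcp_rot: [3.141, 0.001, -2.825]
wrist_force: [-1.5, 0.3, 5.6]
finger_gap: 0.0152
grasp_force: 34.9
```

```bash
python3 -c "
from h import *
goto(place(G,[(0,30,34)])[0],1.888)"
```

```text
tool delta [ 0.0007 -0.0547  0.0019] rz -0.0002 tilt z [ 0.001  0.001 -1.   ]
```

Converted, -0.01 m is -0.2, -0.008 m is -0.16.

>>> {"api": "drive_effector", "payload": {"motion": [[0, 0, 0, 0, -0.2, 0, 0], [0, 0, 0, 0, -0.2, 0, 0], [0, 0, 0, 0, -0.2, 0, 0], [0, 0, 0, 0, -0.16, 0, 0], [0, 0, 0, 0, -0.12, 0, 0], [0, 0, 0, 0, -0.06, 0, 0], [0, 0, 0, 0, 0, 0, 0], [0, 0, 0, 0, 0, 0, 0]]}}

```text
clock: 4.75
tcp_pos: [0.5642, 0.1976, 0.0359]
tcp_rot: [-3.141, 0.001, -2.825]
wrist_force: [-1.0, -2.1, 6.7]
finger_gap: 0.0154
grasp_force: 35.0
```

>>> {"api": "drive_effector", "payload": {"motion": [[0, 0, 0, 0, -0.04, 0, 0], [0, 0, 0, 0, -0.04, 0, 0], [0, 0, 0, 0, 0, 0, 0], [0, 0, 0, 0, 0, 0, 0]]}}

```text
clock: 5.15
tcp_pos: [0.5652, 0.1946, 0.0359]
tcp_rot: [3.141, 0.001, -2.824]
wrist_force: [-1.5, 1.0, 5.5]
finger_gap: 0.0154
grasp_force: 35.1
```

```bash
python3 -c "
from h import *
goto(place(G,[(0,30,34)])[0],1.888)"
```

```text
tool delta [ 0.0005 -0.004   0.0019] rz 0.0 tilt z [ 0.     0.001 -1.   ]
```

>>> {"api": "drive_effector", "payload": {"motion": [[0, 0, 0, 0, -0.04, 0, 0], [0, 0, 0, 0, -0.04, 0, 0], [0, 0, 0, 0, 0, 0, 0], [0, 0, 0, 0, 0, 0, 0]]}}

```text
clock: 5.55
tcp_pos: [0.5662, 0.1915, 0.0359]
tcp_rot: [3.139, 0.001, -2.824]
wrist_force: [-2.5, 4.3, 5.2]
finger_gap: 0.0151
grasp_force: 35.1
```

```bash
python3 -c "
from h import *
goto(place(G,[(0,30,34)])[0],1.888)"
```

```text
tool delta [ 0.0005 -0.0007  0.0019] rz 0.0005 tilt z [-0.     0.002 -1.   ]
```

Converted, -0.0015 m is -0.03.

>>> {"api": "drive_effector", "payload": {"motion": [[0, 0, 0, 0, -0.03, 0, 0], [0, 0, 0, 0, 0, 0, 0], [0, 0, 0, 0, 0, 0, 0], [0, 0, 0, 0, 0, 0, 0], [0, 0, 0, 0, 0, 0, 0], [0, 0, 0, 0, 0, 0, 0], [0, 0, 0, 0, 0, 0, 0], [0, 0, 0, 0, 0, 0, 0]]}}

```text
clock: 6.35
tcp_pos: [0.5665, 0.1904, 0.0359]
tcp_rot: [3.139, 0.0, -2.824]
wrist_force: [-3.8, 4.5, 5.2]
finger_gap: 0.0153
grasp_force: 35.1
```

```bash
python3 - <<'E'
from h import *
import cv2
goto(place(G,[(0,30,34)])[0],1.888)
s=ctrl.read_camera("side")[:,:,::-1];w=ctrl.read_camera("wrist")[:,:,::-1]
cv2.imwrite("pics/g.png",np.hstack([cv2.resize(s[230:400,230:360],None,fx=3,fy=3),cv2.resize(w[130:300,90:220],None,fx=3,fy=3)]))
E
```

```text
tool delta [0.0004 0.0004 0.0019] rz 0.0008 tilt z [-0.     0.003 -1.   ]
```

View pics/g.png

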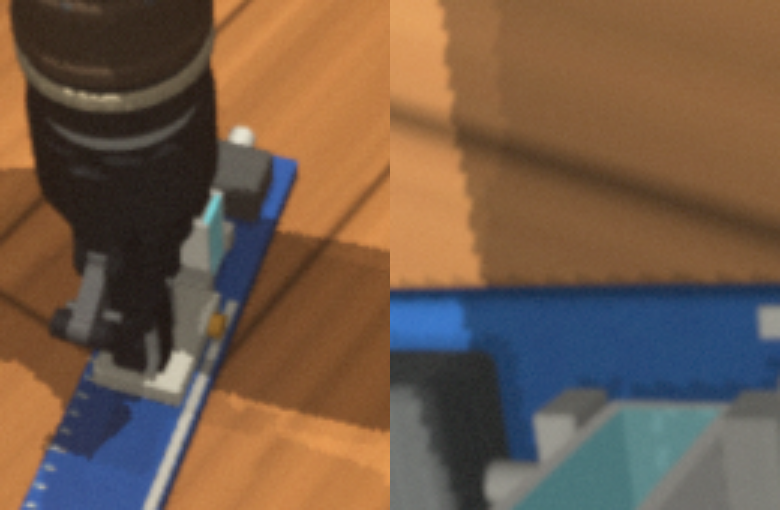

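The crops show the cell clamped between the jaw face and the anvil face. The force has risen by about 4 N over free sliding, which matches an anvil travel of about 4 mm. I'll slide the jaw back, release and rise.

Converted, 0.01 m is 0.2, 0.004 m is 0.08.

>>> {"api": "drive_effector", "payload": {"motion": [[0, 0, 0, 0, 0.04, 0, 0], [0, 0, 0, 0, 0.08, 0, 0], [0, 0, 0, 0, 0.2, 0, 0], [0, 0, 0, 0, 0.2, 0, 0], [0, 0, 0, 0, 0.2, 0, 0], [0, 0, 0, 0, 0.2, 0, 0], [0, 0, 0, 0, 0.08, 0, 0], [0, 0, 0, 0, 0, 0, 0]]}}

```text
clock: 7.25
tcp_pos: [0.5513, 0.2372, 0.0359]
tcp_rot: [3.141, 0.001, -2.824]
wrist_force: [-0.9, 2.0, 5.7]
finger_gap: 0.0152
grasp_force: 35.0
```

>>> {"api": "drive_effector", "payload": {"motion": [[0, 0, 0, 0, 0, 0, 0], [0, 0, 0, 0, 0, 0, 0.085], [0, 0, 0, 0, 0, 0, 0.085], [0, 0, 0, 0, 0, 0, 0.085], [0, 0, 0, 0, 0, 0, 0.085], [0, 0, 0, 0, 0, 0, 0.085], [0, 0, 0, 0, 0, 0, 0.085], [0, 0, 0, 0, 0, 0, 0.085]], "force": 20}}

```text
clock: 8.05
tcp_pos: [0.5513, 0.2365, 0.0353]
tcp_rot: [-3.142, -0.0, -2.824]
wrist_force: [-0.5, 0.1, 0.3]
finger_gap: 0.0851
grasp_force: 0.0
```

>>> {"api": "drive_effector", "payload": {"motion": [[0, 0, 0, 0, 0, -0.6, 0.085], [0, 0, 0, 0, 0, -0.8, 0.085], [0, 0, 0, 0, 0, -0.8, 0.085], [0, 0, 0, 0, 0, -0.8, 0.085], [0, 0, 0, 0, 0, -0.8, 0.085], [0, 0, 0, 0, 0, 0, 0.085], [0, 0, 0, 0, 0, 0, 0.085]]}}

```text
clock: 8.75
tcp_pos: [0.5519, 0.2367, 0.2263]
tcp_rot: [3.141, 0.003, -2.824]
wrist_force: [-0.1, -0.4, -0.3]
finger_gap: 0.0849
grasp_force: 0.0
```

```bash
python3 - <<'E'
from h import *
import cv2
s=ctrl.read_state();print(s["tcp_pos"])
L=[(a,b,60) for b in(-21,-45) for a in(12,-12)]+[(30,-120,12),(-30,-120,12),(30,120,12),(-30,120,12)]
w=wproj(place(G,L));print(w.round(1).tolist())
im=ctrl.read_camera("wrist")[:,:,::-1].copy();cv2.imwrite("pics/w2.png",im)
x0,y0=(w.min(0)-15).astype(int);x1,y1=(w.max(0)+15).astype(int)
x0=max(x0,0);k=3
c=cv2.resize(im[y0:y1,x0:x1],None,fx=k,fy=k,interpolation=cv2.INTER_CUBIC);print(x0,y0,c.shape)
for q in w:cv2.circle(c,tuple(int(v) for v in ((q-[x0,y0])*k)),2,(255,0,255),-1)
cv2.imwrite("pics/w2c.png",c[:600,:800])
E
```

```text
[0.55187413 0.23674729 0.22634646]
[[209.7, 234.3], [207.7, 207.8], [184.8, 234.4], [182.5, 208.3], [138.9, 239.5], [133.1, 184.8], [362.8, 239.0], [364.3, 179.4]]
118 164 (270, 783, 3)
```

View pics/w2c.png

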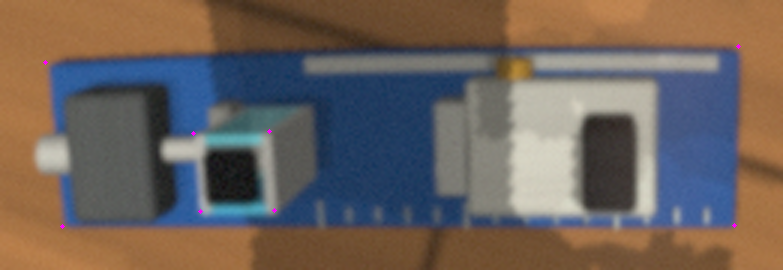

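The cell stands upright at its place against the anvil (overlay at gauge y -21 to -45 mm matches), and the jaw is well clear. Next is the cell grasp, with fingers half closed so they clear the anvil housing.

```bash
python3 -c "
from h import *
goto(place(G,[(0,-33,31)])[0],1.888)"
```

```text
tool delta [ 0.0003 -0.1111  0.1938] rz -0.0 tilt z [-0. -0. -1.]
```

Converted, -0.03 m is -0.6, -0.021 m is -0.42.

>>> {"api": "drive_effector", "payload": {"motion": [[0, 0, 0, 0, -0.6, 0.4, 0.04], [0, 0, 0, 0, -0.6, 0.4, 0.04], [0, 0, 0, 0, -0.6, 0.4, 0.04], [0, 0, 0, 0, -0.42, 0.4, 0.04], [0, 0, 0, 0, 0, 0.2, 0.04], [0, 0, 0, 0, 0, 0, 0.04], [0, 0, 0, 0, 0, 0, 0.04]]}}

```text
clock: 9.5
tcp_pos: [0.5854, 0.1317, 0.1349]
tcp_rot: [3.141, -0.001, -2.824]
wrist_force: [0.3, 0.1, 0.7]
finger_gap: 0.0398
grasp_force: 0.0
```

```bash
python3 - <<'E'
from h import *
import cv2
goto(place(G,[(0,-33,31)])[0],1.888)
w=ctrl.read_camera("wrist")[:,:,::-1];cv2.imwrite("pics/w3.png",w)
E
```

```text
tool delta [-1.000e-04 -9.000e-04  1.039e-01] rz 0.0006 tilt z [-0.001  0.    -1.   ]
```

View pics/w3.png

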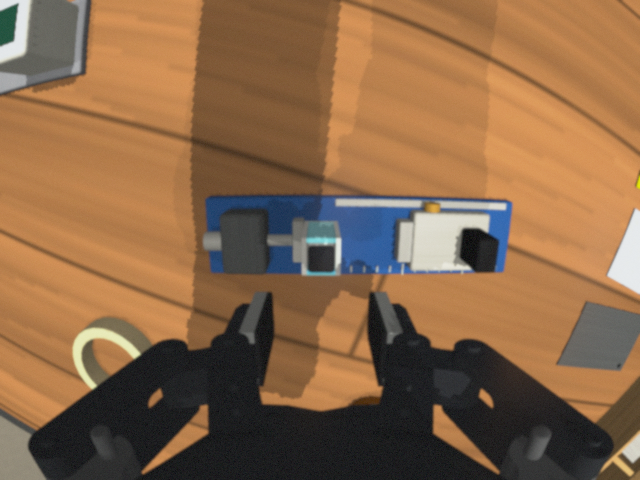

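The cell (321,250) is centred between the fingers (tips at columns 272 and 370). Descending and closing at 20 N.

Converted, 0.03 m is 0.6, -0.0005 m is -0.01.

>>> {"api": "drive_effector", "payload": {"motion": [[0, 0, 0, 0, -0.01, 0.6, 0.04], [0, 0, 0, 0, 0, 0.6, 0.04], [0, 0, 0, 0, 0, 0.48, 0.04], [0, 0, 0, 0, 0, 0.28, 0.04], [0, 0, 0, 0, 0, 0.12, 0.04], [0, 0, 0, 0, 0, 0, 0.04], [0, 0, 0, 0, 0, 0, 0.04]]}}

```text
clock: 10.25
tcp_pos: [0.587, 0.131, 0.0327]
tcp_rot: [-3.141, 0.002, -2.824]
wrist_force: [-0.3, -0.1, 0.7]
finger_gap: 0.0404
grasp_force: 0.0
```

>>> {"api": "drive_effector", "payload": {"motion": [[0, 0, 0, 0, 0, 0, 0.02], [0, 0, 0, 0, 0, 0, 0.015], [0, 0, 0, 0, 0, 0, 0.015], [0, 0, 0, 0, 0, 0, 0.015], [0, 0, 0, 0, 0, 0, 0.015], [0, 0, 0, 0, 0, 0, 0.015], [0, 0, 0, 0, 0, 0, 0.015]], "force": 20}}

```text
clock: 10.95
tcp_pos: [0.587, 0.1311, 0.0328]
tcp_rot: [3.141, 0.003, -2.824]
wrist_force: [-1.3, 2.2, 6.3]
finger_gap: 0.0237
grasp_force: 25.2
```

Converted, -0.03 m is -0.6, -0.025 m is -0.5.

>>> {"api": "drive_effector", "payload": {"motion": [[0, 0, 0, 0, 0, -0.1, 0.015], [0, 0, 0, 0, 0, -0.3, 0.015], [0, 0, 0, 0, 0, -0.5, 0.015], [0, 0, 0, 0, 0, -0.6, 0.015], [0, 0, 0, 0, 0, -0.6, 0.015], [0, 0, 0, 0, 0, -0.4, 0.015], [0, 0, 0, 0, 0, -0.1, 0.015], [0, 0, 0, 0, 0, 0, 0.015]]}}

```text
clock: 11.75
tcp_pos: [0.5864, 0.1304, 0.1617]
tcp_rot: [-3.141, 0.001, -2.825]
wrist_force: [0.5, 0.9, -0.5]
finger_gap: 0.0237
grasp_force: 24.3
```

>>> {"api": "drive_effector", "payload": {"motion": [[0, 0, 0.0159, 0, 0, 0, 0.015], [0, 0, 0.0223, 0, 0, 0, 0.015], [0, 0, 0.0223, 0, 0, 0, 0.015], [0, 0, 0.0223, 0, 0, 0, 0.015], [0, 0, 0.0223, 0, 0, 0, 0.015], [0, 0, 0.0223, 0, 0, 0, 0.015], [0, 0, 0.0223, 0, 0, 0, 0.015], [0, 0, 0.0223, 0, 0, 0, 0.015]]}}

```text
clock: 12.55
tcp_pos: [0.5851, 0.1302, 0.1591]
tcp_rot: [-3.139, -0.002, 2.373]
wrist_force: [0.2, 0.3, -0.4]
finger_gap: 0.0237
grasp_force: 24.2
```

>>> {"api": "drive_effector", "payload": {"motion": [[0, 0, 0.0223, 0, 0, 0, 0.015], [0, 0, 0.0223, 0, 0, 0, 0.015], [0, 0, 0.0223, 0, 0, 0, 0.015], [0, 0, 0.0138, 0, 0, 0, 0.015], [0, 0, 0, 0, 0, 0, 0.015], [0, 0, 0, 0, 0, 0, 0.015]]}}

```text
clock: 13.15
tcp_pos: [0.5855, 0.1303, 0.1599]
tcp_rot: [-3.139, -0.0, 1.874]
wrist_force: [-0.6, 0.5, 0.3]
finger_gap: 0.0237
grasp_force: 24.2
```

```bash
python3 -c "
from h import *
goto([.515,-.2202,.162],1.872+np.pi/2)"
```

```text
tool delta [-0.3135 -0.1719 -0.0017] rz 0.0018 tilt z [-0.002 -0.001 -1.   ]
```

Converted, -0.04 m is -0.8, -0.035 m is -0.7.

>>> {"api": "drive_effector", "payload": {"motion": [[0, 0, 0, -0.3, -0.16, 0, 0.015], [0, 0, 0, -0.6, -0.33, 0, 0.015], [0, 0, 0, -0.8, -0.44, 0, 0.015], [0, 0, 0, -0.8, -0.44, 0, 0.015], [0, 0, 0, -0.8, -0.44, 0, 0.015], [0, 0, 0, -0.8, -0.44, 0, 0.015], [0, 0, 0, -0.8, -0.44, 0, 0.015], [0, 0, 0, -0.7, -0.38, 0, 0.015]]}}

```text
clock: 13.95
tcp_pos: [0.521, -0.185, 0.1612]
tcp_rot: [-3.141, 0.0, 1.872]
wrist_force: [0.8, 0.0, -1.7]
finger_gap: 0.0238
grasp_force: 24.2
```

>>> {"api": "drive_effector", "payload": {"motion": [[0, 0, 0, -0.4, -0.22, 0, 0.015], [0, 0, 0, -0.27, -0.148, 0, 0.015], [0, 0, 0, 0, 0, 0, 0.015], [0, 0, 0, 0, 0, 0, 0.015]]}}

```text
clock: 14.35
tcp_pos: [0.5146, -0.2196, 0.1611]
tcp_rot: [-3.141, -0.001, 1.872]
wrist_force: [-0.3, -0.3, -0.3]
finger_gap: 0.0234
grasp_force: 24.3
```

```bash
python3 - <<'E'
from h import *
import cv2
goto([.515,-.2202,.0488],1.872+np.pi/2)
P=np.array([.515,-.2202,1.8717])
L=[(115,-35,10),(115,35,10),(-115,35,10),(-115,-35,10),(55,28,76),(55,-28,76),(-55,28,76),(-55,-28,76)]
w=wproj(place(P,L));im=ctrl.read_camera("wrist")[:,:,::-1].copy()
for q in w:cv2.circle(im,tuple(int(v) for v in q),2,(255,0,255),-1)
print(w.round().tolist());cv2.imwrite("pics/w4.png",im)
E
```

```text
tool delta [-0.0007  0.0002  0.1123] rz -0.0002 tilt z [-0.     0.001 -1.   ]
[[365.0, 84.0], [275.0, 84.0], [283.0, 347.0], [358.0, 347.0], [275.0, 165.0], [366.0, 165.0], [280.0, 325.0], [360.0, 325.0]]
```

View pics/w4.png

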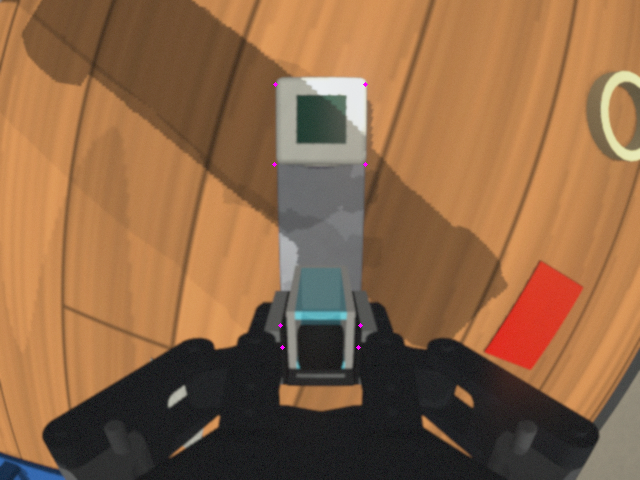

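The detector's inner top edge lies at (277–365,164) against a predicted 275–366. The cell is centred at column 321 and square, so the lateral fit is within about 1 mm. I'll lower it in slowly.

Converted, 0.025 m is 0.5, 0.02 m is 0.4.

>>> {"api": "drive_effector", "payload": {"motion": [[0, 0, 0, 0, 0, 0.2, 0.015], [0, 0, 0, 0, 0, 0.4, 0.015], [0, 0, 0, 0, 0, 0.5, 0.015], [0, 0, 0, 0, 0, 0.5, 0.015], [0, 0, 0, 0, 0, 0.4, 0.015], [0, 0, 0, 0, 0, 0.18, 0.015], [0, 0, 0, 0, 0, 0.06, 0.015], [0, 0, 0, 0, 0, 0, 0.015]]}}

```text
clock: 15.2
tcp_pos: [0.5151, -0.2194, 0.0494]
tcp_rot: [-3.142, -0.0, 1.873]
wrist_force: [-0.3, -1.0, -0.1]
finger_gap: 0.0235
grasp_force: 24.3
```

>>> {"api": "drive_effector", "payload": {"motion": [[0, 0, 0, 0, 0, 0, 0.015], [0, 0, 0, 0, 0, 0, 0.015], [0, 0, 0, 0, 0, 0, 0.015], [0, 0, 0, 0, 0, 0, 0.015], [0, 0, 0, 0, 0, 0, 0.015]]}}

```text
clock: 15.7
tcp_pos: [0.515, -0.2199, 0.0496]
tcp_rot: [3.141, 0.0, 1.872]
wrist_force: [0.1, -0.6, -1.3]
finger_gap: 0.0234
grasp_force: 24.3
```

```bash
python3 - <<'E'
from h import *
import cv2
goto([.515,-.2202,.0488],1.872+np.pi/2)
t=ctrl.read_camera("side")[:,:,::-1]
cv2.imwrite("pics/f.png",cv2.resize(t[100:300,360:560],None,fx=3,fy=3))
E
```

```text
tool delta [-0.0003 -0.      0.0008] rz -0.0003 tilt z [ 0. -0. -1.]
```

View pics/f.png

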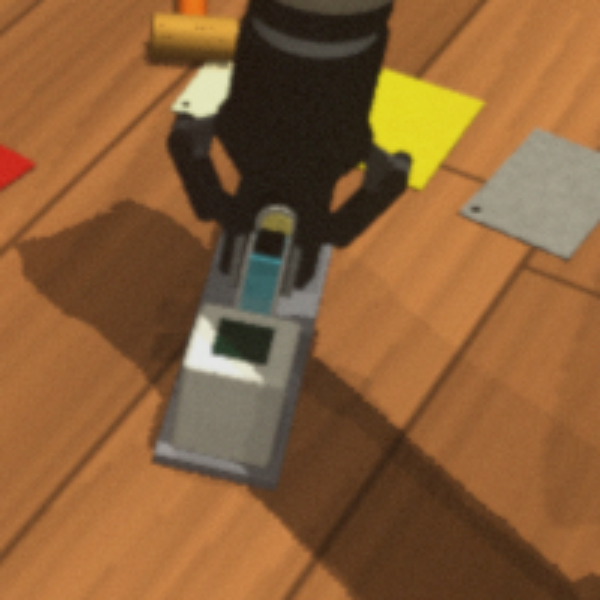

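The side view shows the cell at about (265,270) in the crop. It hangs centred between the lamp lens and the detector, window to the light, with the fingers only on its sides, and the arm is at rest on target.

```bash
python3 -c "
from bench import ctrl
print(ctrl.hand_in())"
```

```text
the job is handed in; nothing more can be done
None
```

The cell was gauged with the anvil pushed back about 4 mm (estimated from arm position and force), the jaw was slid well clear, and the job was handed in at about 16 s with the cell held upright and centred in the light path; no verdict came back.

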